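# Fill the tea-pod dispenser from the tea tin

## Robot

A 7-joint arm with a two-finger parallel gripper is mounted at the origin on the work surface. World frame = base frame: x ahead of the robot, y to its left, z up, the work surface at z = 0. Lengths are in mm, angles in rad, forces in N, time in s.
With the tool pointing down it reaches from about 400 to 875 mm from the base axis. Payload 19.3 kg.
Tool frame: the origin (TCP) lies at the very end of the fingers, on their centre line; the grasp point (between the pads) lies 19 mm behind it (grip_point_offset is the z of the grasp point in the tool frame, in mm); z points along the fingers, y is the line along which they close (so a half turn about z gives the same grasp; the last joint's range is limited). The gripper opens to 85 mm and grips with 20 to 120 N. Pads are 22 mm wide; open, the fingers measure 114 mm over their backs; the gripper's body (76 mm by 85 mm) begins 54 mm behind the grasp point. The pads swing forward as they close: fully open they stand 13 mm farther back than shut.
Start: joints at [1.106, 0.521, -0.036, 1.599, 0.021, 1.021, -0.113], TCP at [240.362, -576.924, 231.291] pointing down, gripper open.
Joint ranges: [-2.91, 2.91], [-0.3, 2.13], [-1.5, 1.42], [0.17, 2.43], [-1.26, 4.41], [0.16, 1.93], [-2.52, 2.52]. Speed limits (rad/s): [1.89, 1.89, 2.39, 2.39, 3.01, 3.01, 3.01].

## Interface

Orientations are given as a 3x3 rotation matrix whose columns are the frame's x, y, z axes.
In Python, from workcell import movep, movel, goto_joints, open_gripper, clamp, wait, inverse_kinematics, read_state, camera, PlanningError, finish_job, grip_point_offset gives the robot as it stands. Calls block until the motion is done:
- movep(position, orientation): joint-space move of the TCP to a pose.
- movel(position, frame=None, max_speed=150, guard=None): straight line of the TCP; frame=None keeps the orientation; max_speed is the mean speed in mm/s. With guard (N) it stops when the force on the tool has changed by that much, and returns True; else False.
- goto_joints(angles): joint-space move.
- open_gripper() and clamp(): open the fingers fully, or close them until they stop; the grip force is fixed at half the most.
- wait(seconds).
- inverse_kinematics(position, orientation): joint angles nearest the present ones, or None.
- read_state(): the state.
- camera(name): name is "scene" or "side" or "wrist"; returns a dict with "image" (480x640x3 uint8, blue, green, red), "range_z" (480x640 float32, mm along the optical axis (not along the pixel's ray), 0 where there is no reading), "fx", "fy", "cx", "cy" (pixels), "dist_coeffs" ([k1, k2, p1, p2, k3] as OpenCV has them; the pictures are not rectified), "cam_to_world" (4x4, takes a point from camera to world coordinates). Camera axes: x right, y up, looking along -z (the intrinsics and any distortion apply to the point x, -y, -z); pixel columns grow to the right and rows downward; lengths in mm; the calibration is good to about 2 mm. A picture is of the moment at which its call begins.
A pose or a line that the arm cannot do raises PlanningError and nothing moves.
- finish_job(): hands the job in; it is judged then, once.
The state is a dict: "time": time; "qpos": joint angles; "qvel": joint speeds; "joint_efforts": joint torques, N m; "eef_pos": TCP position; "tool_rot": TCP orientation; "ft_force": force on the tool from outside, world axes, zero at the start; "torque": the same for the moment, N m; "finger_gap": finger opening in mm; "gripper_force": force on a finger pad.
Only numpy, scipy, OpenCV 4.12 (cv2) and the standard library are available. Lean on these libraries where they do the work, as an engineer would, in place of code of your own. Each camera call takes 0.05 s, during which the arm holds its last target. There are 200 camera calls.

## Task

Get the tea ready for the afternoon: take the lid off the brown tea tin and set it aside, and swing the blue dust cover of the white dispenser fully aside on its pin. With both open, put every tea pod, those in the tin and any on the cork mat, through the port into the dispenser. Then swing the dust cover fully shut again, put the lid properly back on the empty tin, and leave the other things on the table as they are.

Things in the scene. Friction and masses are not known exactly. Their poses are not given: they have to be found in the camera images.
- dispenser: Tea-pod dispenser: a low cream-white lacquered metal body 200 (x) x 240 (y) x 100 mm high, fixed to the table; origin at the centre of its underside, front (wooden panel, brass dial) facing its -x. In its flat top (deck, 100 mm up) is a square port 90 x 90 mm centred at (0, -50) mm, closed at the start by the blue dust cover.
- chamber (a point): Centre of the chamber floor under the port, 35 mm above the table (65 mm below the deck); axes as the dispenser's. The chamber is 90 x 90 mm with upright walls all the way up to the port; 5 pods fit if they lie no more than two deep.
- pin (a point): The single upright pin of the dust cover, at the height of the cover's upper face (107 mm), 100 mm to the dispenser's +y side of the port's centre.
- cover (a joint): Angle of the blue dust cover, a 100 x 100 x 6 mm plate joined to the pin at one side, that swings level, 1 mm over the deck. 0: closed, port covered (stop); it grows as the cover swings clockwise seen from above, towards the dispenser's front (-x); about 1.4 leaves the port wholly free; stop at 1.65. It stays where it is left; moving it takes about 1 N at the knob.
- cover_knob (a point): Top of the brass knob on the cover: an upright cylinder 18 mm in diameter, 34 mm high (from 107 to 141 mm above the table), 100 mm from the pin. It is fixed to the cover.
- tin: Round brown tea tin, fixed to the table: outer diameter 188, inner 180, 48 mm high, inner floor 5 mm up; origin at the centre of its underside.
- seat (a point): Where the lid's origin lies when the lid is fully seated on the tin: on the tin's axis, 40 mm above the table.
- lid: The tin's loose round lid: a brown flange 196 mm in diameter and 6 mm thick over a plug 170 mm in diameter and 8 mm deep that sits inside the tin (5 mm clearance all round). Origin at the centre of the plug's underside, z up. 0.13 to 0.23 kg.
- lid_knob (a point): Top of the dark wooden knob at the lid's centre, 44 mm above the lid's origin: a round head 26 mm in diameter and 18 mm high on a neck 18 mm in diameter and 12 mm high, which stands on the flange (flange's upper face 14 mm above the origin).
- coaster: Flat cork mat 80 (x) x 150 (y) x 6 mm, fixed to the table, on which pods may stand; origin at the centre of its underside.
- pod1: Tea pod: an upright hexagonal green block, 30 mm across flats, 28 mm high, with a round paper seal on top, about 30 g. Origin at the centre of its underside, z up; its corners lie along its x axis and every 60 deg from it, so the flats face its y axis and every 60 deg. Starts inside the tin; may be absent.
- pod2: Tea pod: an upright hexagonal red block, 30 mm across flats, 28 mm high, with a round paper seal on top, about 30 g. Origin at the centre of its underside, z up; its corners lie along its x axis and every 60 deg from it, so the flats face its y axis and every 60 deg. Starts inside the tin; may be absent.
- pod3: Tea pod: an upright hexagonal yellow block, 30 mm across flats, 28 mm high, with a round paper seal on top, about 30 g. Origin at the centre of its underside, z up; its corners lie along its x axis and every 60 deg from it, so the flats face its y axis and every 60 deg. Starts inside the tin; may be absent.
- pod4: Tea pod: an upright hexagonal orange block, 30 mm across flats, 28 mm high, with a round paper seal on top, about 30 g. Origin at the centre of its underside, z up; its corners lie along its x axis and every 60 deg from it, so the flats face its y axis and every 60 deg. Starts on the cork mat; may be absent.
- pod5: Tea pod: an upright hexagonal blue block, 30 mm across flats, 28 mm high, with a round paper seal on top, about 30 g. Origin at the centre of its underside, z up; its corners lie along its x axis and every 60 deg from it, so the flats face its y axis and every 60 deg. Starts on the cork mat; may be absent.
- teapot: Brown glazed teapot, 150 mm wide (about 220 mm with spout and handle), 130 mm high; loose; to be left alone. Origin at the centre of its underside.
- teacup: White cup, 84 mm wide, 58 mm high; loose; to be left alone. Origin at the centre of its underside.
- book: Closed blue cloth-bound book, 120 x 180 x 28 mm, lying flat; loose; to be left alone. Origin at the centre of its underside.
- sugar_bowl: Blue bowl, 84 mm wide, 45 mm high; loose; to be left alone. Origin at the centre of its underside.
- honey_jar: Amber jar with a brass cap, 56 mm wide, 75 mm high; loose; to be left alone. Origin at the centre of its underside.
- candle: Candle in a green glass holder, 68 mm wide, 47 mm high; loose; to be left alone. Origin at the centre of its underside.
Mind the look-alikes: they are no part of the job. Of the things that look like the pod5, the smallest one is meant.

How it is judged (in metres and radians):
On the way, in this order (a step that is already met when the one before it is completed fails the run):
1. the tin's lid is off and the dust cover is swung fully aside (distance between lid and seat above 0.1 m and value of joint cover above 1.3 rad), for 0.2 s.
2. every pod lies in the dispenser's chamber (x of pod1 in the frame of chamber between -0.046 and 0.046 m and y of pod1 in the frame of chamber between -0.046 and 0.046 m and z of each of pod1, pod2, pod3, pod4, pod5 in the frame of chamber below 0.055 m and x of pod2 in the frame of chamber between -0.046 and 0.046 m and y of pod2 in the frame of chamber between -0.046 and 0.046 m and x of pod3 in the frame of chamber between -0.046 and 0.046 m and y of pod3 in the frame of chamber between -0.046 and 0.046 m and x of pod4 in the frame of chamber between -0.046 and 0.046 m and y of pod4 in the frame of chamber between -0.046 and 0.046 m and x of pod5 in the frame of chamber between -0.046 and 0.046 m and y of pod5 in the frame of chamber between -0.046 and 0.046 m), for 0.2 s.
At the end, for the whole second after the job is handed in: Every pod present is in the dispenser's chamber below the deck (within 46 mm of the chamber's axis in x and y, underside centre less than 55 mm above its floor), the dust cover is shut to within 0.06 rad, and the lid sits level in the tin (8 mm sideways, 3 mm in height), all at rest (all of step 2 and horizontal distance between lid and seat below 0.008 m and z of lid in the frame of seat between -0.003 and 0.003 m and angle between lid's own z axis and vertical below 0.06 rad and value of joint cover below 0.06 rad and linear speed of lid below 0.02 m/s and velocity of joint cover below 0.05 rad/s); the robot touches nothing.
It fails at once if one of the other loose things on the table (teapot, cup, book, bowl, jar, candle) is pushed more than 3 cm (distance of any of teapot, teacup, book, sugar_bowl, honey_jar, candle from where it was at the start of the episode above 0.03 m).
It fails at once if the teapot, cup or jar is tipped over (angle between any of teapot, teacup, honey_jar's own z axis and vertical above 0.6 rad).
Of pod1, pod2, pod3, pod4, pod5 only 3 to 5 are there at a start; the rules pass over those that are not, and their reading is None.
At some moment in a run one of pod1, pod2, pod3, pod4, pod5, lid may be knocked a few centimetres aside while the robot is not near it.
Once in a run the grip may slacken for a moment while it holds something.
It also fails if it takes over 210 s, if anything falls off the work surface, if the arm or the gripper's body presses on something with over 40 N, if the wrist force passes 120 N, or if a joint passes its speed limit or range.

## Working session

There is one attempt and no reset: what is moved stays moved. The work goes in short steps, each a Python script; the robot and the scene stay as the last script left them, time stands still between calls to the robot, and variables do not carry over. Pictures are saved under pics/ and viewed, at most 14 in all, crops included, and the job is handed in when it is done.

```bash
mkdir -p pics; ls
cat > h.py <<'E'
import numpy as np, cv2
from workcell import *
def shot(name,fn=None):
    c=camera(name)
    if fn: cv2.imwrite('pics/'+fn,c['image'])
    return c
def K(c): return np.array([[c['fx'],0,c['cx']],[0,c['fy'],c['cy']],[0,0,1.]])
def ray(c,px):
    p=cv2.undistortPoints(np.array(px,float).reshape(-1,1,2),K(c),np.array(c['dist_coeffs'],float)).reshape(-1,2)
    d=np.c_[p[:,0],-p[:,1],-np.ones(len(p))]
    T=np.array(c['cam_to_world'],float)
    return T[:3,3],d@T[:3,:3].T
def onplane(c,px,z):
    o,d=ray(c,px); t=(z-o[2])/d[:,2]
    return o+d*t[:,None]
def cloud(c):
    r=c['range_z']; v,u=np.mgrid[0:480,0:640]
    o,d=ray(c,np.c_[u.ravel(),v.ravel()])
    P=o+d*r.ravel()[:,None]; P[r.ravel()==0]=np.nan
    return P.reshape(480,640,3)
def down(a):  # tool pointing down, closing line (y) at angle a in world xy
    y=np.array([np.cos(a),np.sin(a),0]); z=np.array([0,0,-1.])
    return np.c_[np.cross(y,z),y,z]
E
python3 - <<'E'
from h import *
for n in ('scene','side','wrist'):
    c=shot(n,n+'0.png'); print(n,c['fx'],c['dist_coeffs'],np.round(c['cam_to_world'],3).tolist(),(c['range_z']>0).mean())
s=read_state(); print(s['tool_rot'],s['time'],grip_point_offset,s['finger_gap'])
E
```

```text
pics
scene 490.5072662045196 [-0.00617162  0.          0.          0.          0.        ] [[-0.231, -0.813, 0.535, 1113.337], [0.973, -0.196, 0.122, 19.683], [0.006, 0.549, 0.836, 950.061], [0.0, 0.0, 0.0, 1.0]] 0.9960611979166667
side 492.99759318506506 [-0.01119824  0.          0.          0.          0.        ] [[0.925, 0.194, -0.327, 121.725], [-0.379, 0.529, -0.759, -1086.905], [0.026, 0.826, 0.563, 832.99], [0.0, 0.0, 0.0, 1.0]] 0.9959049479166666
wrist 393.37026120302164 [-0.00239408  0.          0.          0.          0.        ] [[0.384, 0.889, 0.248, 303.052], [-0.923, 0.371, 0.102, -550.868], [-0.001, -0.269, 0.963, 372.933], [0.0, 0.0, 0.0, 1.0]] 0.9959798177083333
[[ 9.23067354e-01  3.84638158e-01 -3.85365926e-04]
 [ 3.84638347e-01 -9.23067021e-01  7.85906501e-04]
 [-5.34289484e-05 -8.73671147e-04 -9.99999617e-01]] 0.15 -18.700000000000003 85.58750938362081
```

View pics/scene0.png

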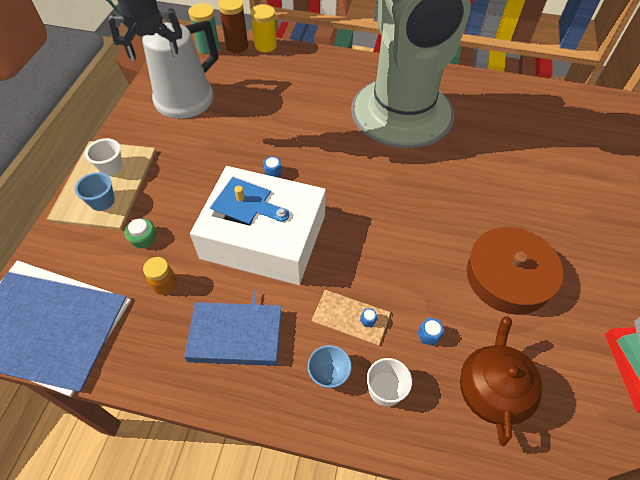

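View pics/side0.png

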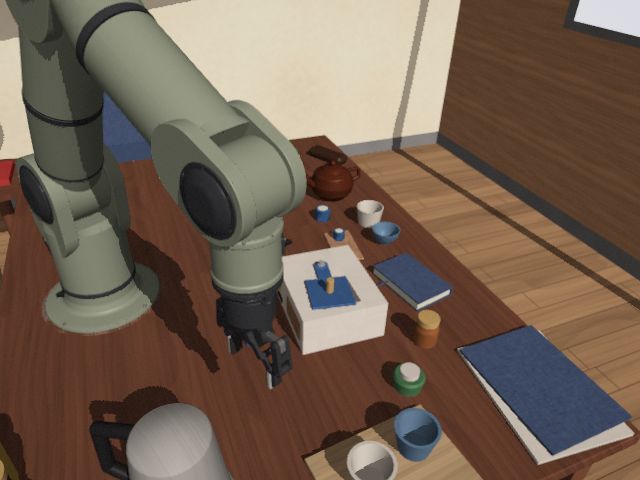

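The scene view shows the dispenser at (262,225) with the knob at (239,193) and the pin at (281,213). The lid knob is at (520,258), the mat pod at (368,317), and larger blue look-alikes are at (272,166) and (431,330).

Run:
```python
from h import *
for n in ('scene','side'):
    c=shot(n); P=cloud(c); hsv=cv2.cvtColor(c['image'],cv2.COLOR_BGR2HSV); H,S,V=[hsv[...,i].astype(int) for i in range(3)]
    z=P[...,2]; X=P[...,0]; Y=P[...,1]
    inb=(X>300)&(X<1000)&(abs(Y)<600)
    dk=inb&(z>92)&(z<104)&(S<70)
    l,lab,st,ce=cv2.connectedComponentsWithStats(dk.astype(np.uint8))
    i=1+st[1:,4].argmax(); pts=P[lab==i][:,:2].astype(np.float32)
    r=cv2.minAreaRect(pts); print(n,'deck',r,st[i,4],np.median(P[lab==i][:,2]))
    blue=(H>95)&(H<125)&(S>110)&inb&(z>5)
    l,lab,st,ce=cv2.connectedComponentsWithStats(blue.astype(np.uint8))
    for i in range(1,l):
        if st[i,4]>25: q=P[lab==i]; print('  blue',st[i,4],ce[i].round(),np.median(q,0).round(),np.ptp(q,0).round(),q[:,2].max().round())
    kn=(H>12)&(H<32)&(S>100)&inb&(z>112)&(z<150)
    q=P[kn]; print('  knob',len(q),np.median(q,0),q.min(0),q.max(0))
    br=inb&(z>50)&(z<58)&(S>80)&(H<20)
    l,lab,st,ce=cv2.connectedComponentsWithStats(br.astype(np.uint8))
    i=1+st[1:,4].argmax(); print('  lid',cv2.minEnclosingCircle(P[lab==i][:,:2].astype(np.float32)),st[i],np.median(P[lab==i],0))
    hd=inb&(z>75)&(z<95)&(S>60)&(H<20)
    l,lab,st,ce=cv2.connectedComponentsWithStats(hd.astype(np.uint8))
    for i in range(1,l):
        if st[i,4]>20: print('  head',st[i,4],ce[i].round(),np.median(P[lab==i],0).round(1))
    mt=inb&(z>3)&(z<10)&(H>8)&(H<25)&(V>150)
    l,lab,st,ce=cv2.connectedComponentsWithStats(mt.astype(np.uint8))
    i=1+st[1:,4].argmax(); print('  mat',cv2.minAreaRect(P[lab==i][:,:2].astype(np.float32)),st[i],np.median(P[lab==i],0))
    print('  table z',np.median(z[inb&(abs(z)<12)]))
```

```text
scene deck ((507.99560546875, -254.57418823242188), (242.0016632080078, 205.4481658935547), 87.13494873046875) 6047 100.59972409689613
  blue 179 [272. 169.] [ 329. -280.   31.] [36. 48. 38.] 43.0
  blue 1759 [246. 203.] [ 504. -288.  108.] [114. 170.  80.] 114.0
  blue 96 [105. 337.] [ 830. -491.   13.] [177.   8.  10.] 17.0
  blue 133 [368. 320.] [678.  22.  31.] [31. 32. 30.] 38.0
  blue 303 [429. 333.] [679. 146.  36.] [44. 48. 39.] 45.0
  blue 31 [204. 360.] [ 829. -278.   10.] [ 7. 32. 22.] 27.0
  blue 114 [247. 362.] [ 813. -197.   11.] [ 32. 115.  25.] 30.0
  blue 36 [ 75. 386.] [ 942. -494.   14.] [28. 41.  7.] 16.0
  blue 31 [ 45. 382.] [ 943. -559.   14.] [ 3. 53.  6.] 18.0
  knob 112 [ 496.88483741 -299.21740621  131.75419026] [ 485.08944017 -310.58982121  112.36055061] [764.13283502 308.22125578 144.758949  ]
  lid ((481.64459228515625, 309.2791442871094), 99.46916198730469) [ 470  227   94   78 5268] [490.60454097 307.5676113   54.7551028 ]
  head 129 [520. 257.] [485.8 307.8  84.2]
  head 127 [502. 333.] [668.5 276.3  83.7]
  head 1855 [500. 391.] [792.7 274.1  89.8]
 
[... 436 characters left out ...]
23.] [26. 25. 28.] 36.0
  blue 1230 [328. 290.] [ 492. -309.  108.] [110. 165.  10.] 113.0
  knob 91 [ 490.24161663 -309.99582809  133.29926132] [ 483.55762471 -315.31012413  112.32904331] [ 499.05971436 -299.94684198  145.22634906]
  lid ((681.1423950195312, -432.04302978515625), 25.072362899780273) [416 321  23  13  83] [ 667.75621641 -447.18778354   52.58305342]
  head 374 [335. 177.] [740.2 241.4  87.1]
  head 25 [309. 179.] [669.  268.5  83. ]
  head 206 [429. 317.] [ 682.6 -433.    76.5]
  mat ((503.1843566894531, -374.7974548339844), (7.554374694824219, 197.38182067871094), 87.0826416015625) [303 333  81  20 164] [ 499.27476163 -374.65473978    6.51016399]
  table z 1.1925867949767053
```

```bash
cat >> h.py <<'E'
def best(pos,a):
    o=[]
    for k in (0,1):
        R=down(a+k*np.pi); q=inverse_kinematics(list(pos),R)
        if q is not None: o.append((abs(q[6]),R))
    return min(o,key=lambda t:t[0])[1] if o else None
def rad(pos): return np.arctan2(pos[1],pos[0])+np.pi/2
def over(pos,a=None):
    R=best(pos,rad(pos) if a is None else a); movep(list(pos),R); return R
def comps(mask,P,minpx):
    n,lab,st,ce=cv2.connectedComponentsWithStats(mask.astype(np.uint8))
    return [(st[i,4],ce[i],P[lab==i]) for i in range(1,n) if st[i,4]>=minpx]
E
python3 - <<'E'
from h import *
s=read_state(); p=s['eef_pos']; movel([p[0],p[1],260])
over([484,308,260]); print(read_state()['time'],read_state()['qpos'])
c=shot('wrist','w1.png'); P=cloud(c); z=P[...,2]
for n,ce,q in comps((z>50)&(z<58),P,300): print('lid',n,ce,cv2.minEnclosingCircle(q[:,:2].astype(np.float32)),np.median(q[:,2]))
for n,ce,q in comps((z>81)&(z<92),P,50): print('head',n,ce,cv2.minEnclosingCircle(q[:,:2].astype(np.float32)),q.mean(0))
E
```

```text
3.8 [ 0.04108148  0.60581874 -1.06713044  1.66985837  0.56278652  1.2083792
  0.97675323]
lid 35591 [315.4827625  195.41797084] ((481.6183776855469, 307.1672668457031), 97.94168853759766) 53.622428347424204
lid 505 [425.15247525 416.4990099 ] ((613.6602783203125, 532.5133056640625), 22.025497436523438) 54.47873429290519
head 699 [315.63090129 209.96995708] ((481.7691345214844, 307.31158447265625), 12.725004196166992) [481.52924905 307.08863525  83.38335739]
head 667 [193.89805097 407.86656672] ((709.5549926757812, 314.1910705566406), 30.22777557373047) [704.27545787 311.94100802  86.33543056]
```

View pics/w1.png

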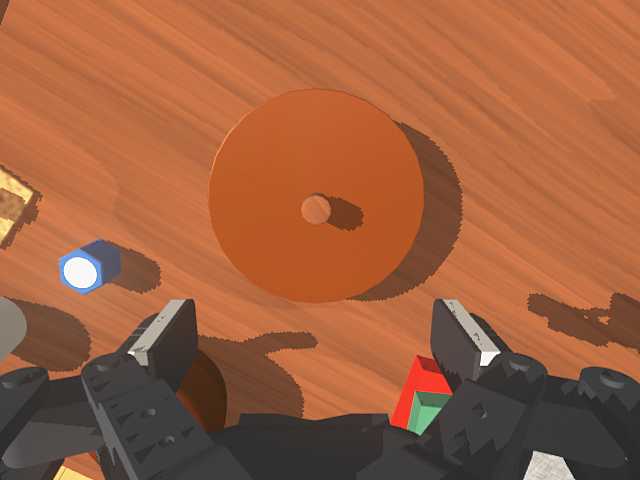

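Run:
```python
from h import *
x,y=481.6,307.2
R=over([x,y,150]); print(movel([x,y,59],max_speed=80,guard=8),read_state()['eef_pos'])
clamp(); s=read_state(); print('gap',s['finger_gap'],s['ft_force'],s['eef_pos'])
movel([x,y,150],max_speed=100); s=read_state(); print('gap',s['finger_gap'],s['ft_force'])
movel([482,40,150],max_speed=150); s=read_state(); print('gap',s['finger_gap'])
print(movel([482,40,18.5],max_speed=70,guard=6),read_state()['eef_pos'])
open_gripper(); movel([482,40,200],max_speed=150)
c=shot('wrist'); P=cloud(c); z=P[...,2]
for n,ce,q in comps((z>10)&(z<18),P,3000): print('lid',n,cv2.minEnclosingCircle(q[:,:2].astype(np.float32)),np.median(q[:,2]))
R=over([x,y,260]); c=shot('wrist','w2.png'); P=cloud(c); print(read_state()['time'])
```

```text
False [481.79356183 307.4188003   59.45477974]
gap 23.998529062483385 [-1.25880525 -1.82583418  6.48658888] [481.67592536 307.24629413  59.30786428]
gap 24.135049344424083 [ 0.08109099  0.24017595 -2.14995549]
gap 24.120785092397192
True [482.03941723  40.00599977  19.19771867]
lid 39519 ((482.23846435546875, 39.8774299621582), 97.93990325927734) 13.613987038640744
15.925
```

View pics/w2.png

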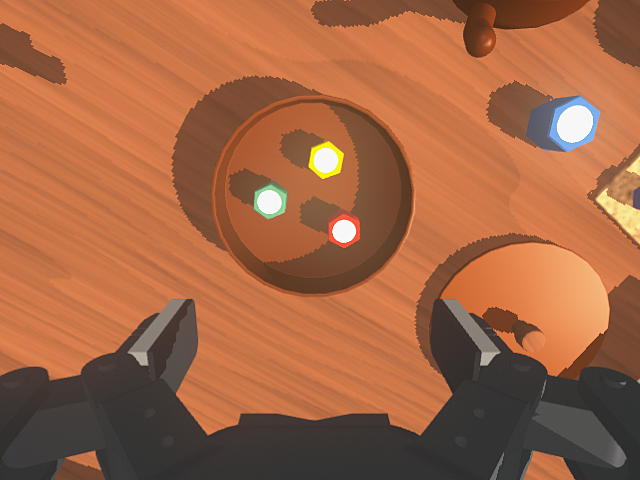

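Green pod is at (270,201), yellow at (326,160) and red at (344,231) in the open tin. Now the cover.

Run:
```python
from h import *
P0=cloud(shot('wrist')); z=P0[...,2]
for n,ce,q in comps((z>45)&(z<51),P0,800): print('tin rim',n,cv2.minEnclosingCircle(q[:,:2].astype(np.float32)))
over([480,-290,300]); print(read_state()['time'])
c=shot('wrist','w3.png'); P=cloud(c); z=P[...,2]
hsv=cv2.cvtColor(c['image'],cv2.COLOR_BGR2HSV); S=hsv[...,1]
for n,ce,q in comps((z>137)&(z<146),P,50): print('knob',n,ce,cv2.minEnclosingCircle(q[:,:2].astype(np.float32)),q.mean(0))
for n,ce,q in comps((z>96)&(z<104),P,3000): print('deck',n,ce,cv2.minAreaRect(q[:,:2].astype(np.float32)),np.median(q[:,2]))
for n,ce,q in comps((z>104.5)&(z<111)&(S>100),P,1000): print('cover',n,ce,cv2.minAreaRect(q[:,:2].astype(np.float32)),np.median(q[:,2]))
```

```text
tin rim 2925 ((482.39111328125, 308.20489501953125), 93.97808837890625)
18.1167
knob 394 [322.37055838 196.51522843] ((490.8778381347656, -303.5240478515625), 8.920231819152832) [ 491.30458763 -303.57150799  140.41261264]
deck 44159 [251.54720442 187.71310492] ((507.2232971191406, -254.9088134765625), (241.01089477539062, 201.17071533203125), 86.88436889648438) 99.60584873921636
cover 13364 [314.09937145 189.38281952] ((496.8599548339844, -274.35052490234375), (158.86424255371094, 98.72252655029297), 78.84905242919922) 106.60183043001427
```

View pics/w3.png

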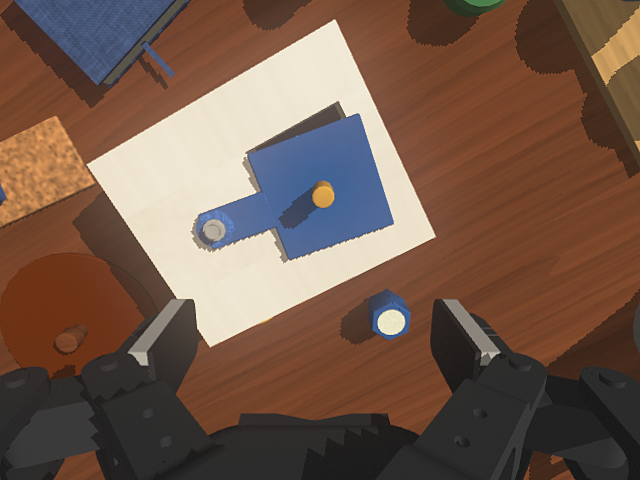

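```bash
cat >> h.py <<'E'
YAW=np.deg2rad(86.88-90); DC=np.array([507.2,-254.9])
def disp(x,y): return DC+np.array([[np.cos(YAW),-np.sin(YAW)],[np.sin(YAW),np.cos(YAW)]])@[x,y]
PIN=disp(0,50)
def kn(th,r=100): f=YAW-np.pi/2-th; return PIN+r*np.array([np.cos(f),np.sin(f)]),f
def swing(t0,t1,z=114,n=9,over_=0.0):
    best=None
    for k in (1,-1):
        m=0
        for t in np.linspace(t0,t1,n):
            p,f=kn(t); q=inverse_kinematics([*p,z],down(f+k*np.pi/2)); m=max(m,9 if q is None else abs(q[6]))
        if best is None or m<best[0]: best=(m,k)
    m,k=best; print('max q7',m)
    p,f=kn(t0); R=down(f+k*np.pi/2)
    movep([*p,200],R); print(movel([*p,z],max_speed=80,guard=8)); clamp(); s=read_state(); print('gap',s['finger_gap'],s['ft_force'].round(1) if hasattr(s['ft_force'],'round') else s['ft_force'])
    for t in np.linspace(t0,t1,n)[1:]:
        p,f=kn(t); movel([*p,z],frame=down(f+k*np.pi/2),max_speed=60)
        s=read_state(); print(round(t,2),np.round(s['ft_force'],1),round(s['finger_gap'],1))
    open_gripper(); p=read_state()['eef_pos']; movel([p[0],p[1],210])
E
python3 - <<'E'
from h import *
swing(0.134,1.56); print(read_state()['time'])
c=shot('scene','s2.png'); P=cloud(c); z=P[...,2]
hsv=cv2.cvtColor(c['image'],cv2.COLOR_BGR2HSV)
over([440,-250,300]); c=shot('wrist','w4.png'); P=cloud(c); z=P[...,2]
for n,ce,q in comps((z>137)&(z<146),P,50): print('knob',n,ce,cv2.minEnclosingCircle(q[:,:2].astype(np.float32)),q.mean(0))
E
```

```text
max q7 0.6940232995608709
False
gap 16.20435184578326 [-0.9  1.1  5.4]
0.31 [-0.7  1.   6.7] 16.3
0.49 [-1.8  2.   6.8] 16.3
0.67 [-0.3  1.5  6.1] 16.1
0.85 [0.  2.4 6.3] 16.1
1.03 [1.4 1.8 7. ] 16.0
1.2 [0.6 1.  6.7] 16.3
1.38 [2.1 1.3 6.2] 16.3
1.56 [1.5 0.5 6.2] 16.2
26.6583
knob 350 [278.73428571 276.56857143] ((410.5529479980469, -200.73016357421875), 8.903726577758789) [ 410.88193382 -201.09029853  140.32581224]
```

View pics/w4.png

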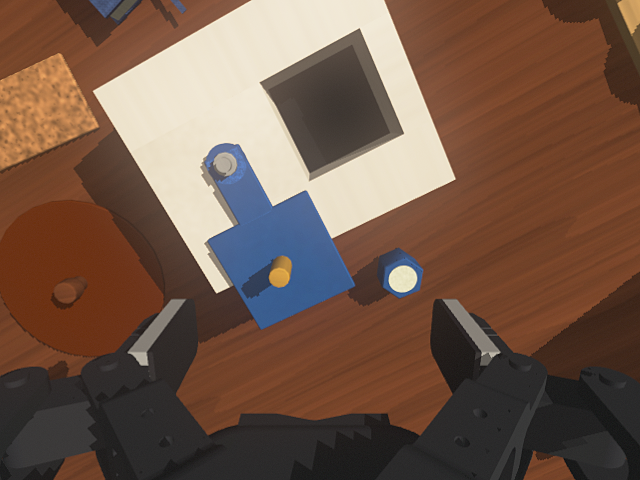

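Cover open at about 1.56 rad, knob at (279,277), port (335,105) fully free. Next the tin pods, one at a time with a fresh look each time.

```bash
cat >> h.py <<'E'
TIN=np.array([481.9,307.7]); GAPOK=(24,33)
def pods(c,centre,rad_,zlo,zhi):
    P=cloud(c); z=P[...,2]; hsv=cv2.cvtColor(c['image'],cv2.COLOR_BGR2HSV)
    m=(z>zlo)&(z<zhi)&(np.hypot(P[...,0]-centre[0],P[...,1]-centre[1])<rad_)
    n,lab,st,ce=cv2.connectedComponentsWithStats(m.astype(np.uint8)); out=[]
    for i in range(1,n):
        if st[i,4]<150: continue
        g=lab==i; q=P[g][:,:2]; cs=hsv[g]; cs=cs[cs[:,1]>110]
        h=cv2.convexHull(q.astype(np.float32))[:,0]
        M=cv2.moments(h.reshape(-1,1,2)); ctr=np.array([M['m10'],M['m01']])/M['m00']
        e=np.vstack([a+(b-a)*t for a,b in zip(h,np.roll(h,-1,0)) for t in np.linspace(0,1,20,endpoint=False)])-ctr
        th=np.arctan2(e[:,1],e[:,0]); r=np.hypot(*e.T); T=np.linspace(-np.pi,np.pi,360,endpoint=False)
        rr=np.interp(T,np.sort(th),r[np.argsort(th)],period=2*np.pi)
        ph=np.angle((rr*np.exp(1j*6*T)).sum())/6
        out.append(dict(xy=ctr,corner=ph,hue=np.median(cs[:,0]) if len(cs) else -1,area=cv2.contourArea(h.reshape(-1,1,2)),z=np.median(P[g][:,2])))
    return out
def choose(p,others,tin=True):
    res=[]
    for k in range(3):
        a=p['corner']+np.pi/6+k*np.pi/3; u=np.array([np.cos(a),np.sin(a)]); v=np.array([-u[1],u[0]]); cl=60
        for s in (1,-1):
            for d in (40,50,59):
                for w in (-12,0,12):
                    t=p['xy']+s*d*u+w*v
                    if tin: cl=min(cl,89-np.hypot(*(t-TIN)))
                    for o in others: cl=min(cl,np.hypot(*(t-o['xy']))-17)
        res.append((cl,a))
    return max(res)
def carry(p,a,zg,drop,zup=170):
    R=best([*p['xy'],zg],a); movep([*p['xy'],120],R)
    print('touch',movel([*p['xy'],zg],max_speed=80,guard=8)); clamp(); s=read_state(); print('gap',round(s['finger_gap'],1),np.round(s['eef_pos'],1))
    movel([*p['xy'],zup],max_speed=150); g=read_state()['finger_gap']
    if not GAPOK[0]<g<GAPOK[1]: print('LOST at lift',g); return False
    d=disp(*drop); R2=best([*d,104],YAW); movel([*d,zup],frame=R2,max_speed=200)
    g=read_state()['finger_gap']
    if not GAPOK[0]<g<GAPOK[1]: print('LOST in travel',g); return False
    movel([*d,104],max_speed=100,guard=10); g=read_state()['finger_gap']; open_gripper(); wait(0.2)
    movel([*d,zup],max_speed=200); print('released, gap was',round(g,1),'t',read_state()['time']); return True
E
python3 - <<'E'
from h import *
over([482,308,260]); L=pods(shot('wrist'),TIN,86,26,42)
for p in L: print({k:np.round(v,2) for k,v in p.items()},choose(p,[o for o in L if o is not p]))
p=max(L,key=lambda p:choose(p,[o for o in L if o is not p])[0]); cl,a=choose(p,[o for o in L if o is not p])
print(cl)
if cl>4: carry(p,a,8,(-18,-20-50))
E
```

```text
{'xy': array([473.3 , 266.54]), 'corner': np.float64(-0.45), 'hue': np.float64(4.0), 'area': np.float64(766.2), 'z': np.float64(32.82)} (np.float64(0.9559589071943719), np.float64(0.07811423629163733))
{'xy': array([458.97, 342.18]), 'corner': np.float64(0.46), 'hue': np.float64(15.0), 'area': np.float64(772.03), 'z': np.float64(32.84)} (np.float64(-1.1734524211204302), np.float64(0.9804957263351938))
{'xy': array([520.48, 318.2 ]), 'corner': np.float64(0.4), 'hue': np.float64(30.0), 'area': np.float64(774.3), 'z': np.float64(32.86)} (np.float64(6.490829868779258), np.float64(1.971294218752724))
6.490829868779258
touch False
gap 28.9 [520.6 318.3   8.3]
released, gap was 29.0 t 39.2083
```

```bash
cat >> h.py <<'E'
def choose2(p,others):
    R=[]
    for s in (0,-6,6,-12,12):
        for k in range(3):
            a=p['corner']+np.pi/6+k*np.pi/3; u=np.array([np.cos(a),np.sin(a)])
            q=dict(p,xy=p['xy']+s*u,corner=a-np.pi/6)
            v=np.array([-u[1],u[0]]); pts=[q['xy']+e*d*u+w*v for e in (1,-1) for d in (41,50,59) for w in (-12,0,12)]
            cl=min([89-np.hypot(*(t-TIN)) for t in pts]+[np.hypot(*(t-o['xy']))-17 for t in pts for o in others]+[41-17-abs(s)])
            R.append((cl-0.1*abs(s),a,q['xy'],s))
    return max(R,key=lambda r:r[0])
E
cat > tin.py <<'E'
from h import *
import sys
over([482,308,260]); L=pods(shot('wrist',sys.argv[3]),TIN,86,26,42)
B=[]
for p in L:
    r=choose2(p,[o for o in L if o is not p]); B.append((r,p)); print({k:np.round(v,2) for k,v in p.items()},np.round(r[0],1),r[3])
r,p=max(B,key=lambda b:b[0][0])
if r[0]>2: carry(dict(p,xy=r[2]),r[1],8,(float(sys.argv[1]),float(sys.argv[2])-50))
E
python3 tin.py 18 -20 w5.png
```

```text
{'xy': array([473.25, 266.72]), 'corner': np.float64(-0.44), 'hue': np.float64(4.0), 'area': np.float64(768.03), 'z': np.float64(32.89)} 8.9 12
{'xy': array([458.97, 342.23]), 'corner': np.float64(0.46), 'hue': np.float64(14.0), 'area': np.float64(776.8), 'z': np.float64(32.83)} 7.2 -12
touch False
gap 29.1 [485.3 267.7   8.3]
released, gap was 28.9 t 51.7833
```

```bash
python3 tin.py 18 18 w6.png
python3 - <<'E'
from h import *
over([640,0,300]); c=shot('wrist','w7.png')
for p in pods(c,[665,-16],95,30,60): print({k:np.round(v,2) for k,v in p.items()})
P=cloud(c); z=P[...,2]; 
for n,ce,q in comps((z>12)&(P[...,0]>550),P,100): print(n,ce.round(),np.median(q,0).round(),q.min(0).round(),q.max(0).round())
E
```

```text
{'xy': array([458.97, 342.19]), 'corner': np.float64(0.46), 'hue': np.float64(14.5), 'area': np.float64(775.91), 'z': np.float64(32.82)} 7.3 -12
touch False
gap 28.8 [452.4 332.3   8.3]
released, gap was 28.8 t 63.975
{'xy': array([685.48,  37.3 ]), 'corner': np.float64(-0.31), 'hue': np.float64(109.0), 'area': np.float64(772.16), 'z': np.float64(33.93)}
{'xy': array([755.28, -29.44]), 'corner': np.float64(0.4), 'hue': np.int64(-1), 'area': np.float64(158.43), 'z': np.float64(43.9)}
13357 [ 92. 138.] [ 580. -188.   99.] [ 550. -273.   12.] [ 614. -137.  102.]
1027 [590. 120.] [566. 266.  38.] [550. 242.  12.] [577. 339.  49.]
2731 [353. 118.] [561.  39.  14.] [550. -29.  12.] [579. 110.  17.]
1724 [454. 218.] [663. 146.  39.] [644. 125.  12.] [687. 174.  43.]
94049 [332. 378.] [633.   4. 364.] [ 618. -338.   12.] [849. 327. 398.]
776 [349. 235.] [683.  36.  34.] [669.  20.  12.] [702.  54.  37.]
3386 [389. 339.] [815.  84.  43.] [756.  39.  12.] [839. 122.  60.]
2934 [285. 335.] [810. -37.  32.] [752. -75.  12.] [834.   7.  47.]
```

View pics/w7.png

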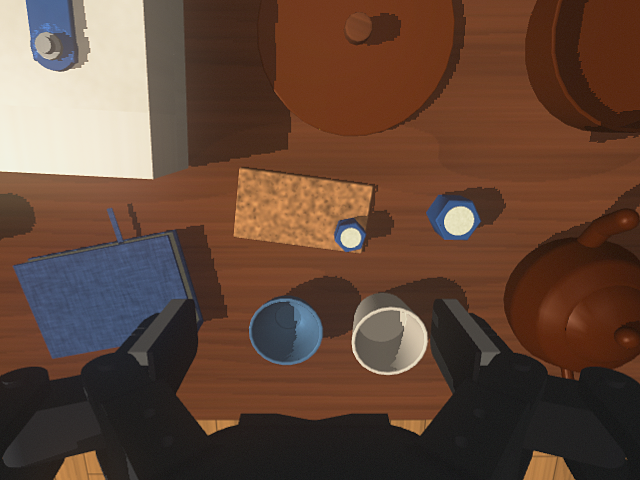

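Pod5 is at (350,236) on the mat. It is the small one; the bigger look-alike stands beside the mat at (455,218).

Run:
```python
from h import *
p=dict(xy=np.array([685.5,37.3])); carry(p,-0.31+np.pi/6+np.pi/3,9,(-18,18-50))
over([*disp(0,-75),300]); c=shot('wrist','w8.png'); P=cloud(c)
d=P[...,:2]-disp(0,-50); R=np.array([[np.cos(YAW),-np.sin(YAW)],[np.sin(YAW),np.cos(YAW)]]); d=d@R
m=(abs(d)<43).all(-1)&(P[...,2]<95); z=P[...,2][m]; print('chamber z max',z.max(),np.percentile(z,[5,50,95]))
ys,xs=np.where(m); cv2.imwrite('pics/w8c.png',cv2.resize(c['image'][ys.min()-20:ys.max()+20,xs.min()-20:xs.max()+20],None,fx=3,fy=3))
```

```text
touch False
gap 28.8 [685.7  37.4   9.3]
released, gap was 29.1 t 73.525
chamber z max 65.67570381028696 [34.65343696 53.02219427 64.00049066]
```

View pics/w8c.png

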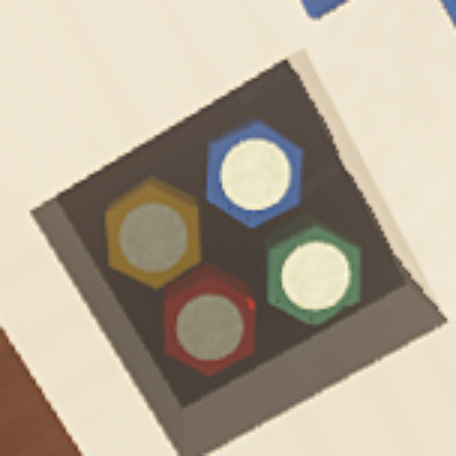

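All four pods (yellow, blue, red, green) stand in the chamber. Closing the cover.

Run:
```python
from h import *
def th(xy): return (YAW-np.pi/2-np.arctan2(*(np.array(xy)-PIN)[::-1])+np.pi)%(2*np.pi)-np.pi
def look(x,y):
    over([x,y,300]); P=cloud(shot('wrist')); z=P[...,2]
    for n,ce,q in comps((z>137)&(z<146),P,50):
        xy=cv2.minEnclosingCircle(q[:,:2].astype(np.float32))[0]; print('knob',n,xy,th(xy),np.hypot(*(xy-PIN)))
    return th(xy)
t=look(440,-220); swing(t,0.0)
look(480,-290); print(read_state()['time'])
over([482,60,260]); P=cloud(shot('wrist','w9.png')); z=P[...,2]
for n,ce,q in comps((z>10)&(z<18),P,3000): print('lid',n,cv2.minEnclosingCircle(q[:,:2].astype(np.float32)),np.median(q[:,2]))
for n,ce,q in comps((z>40)&(z<50)&(abs(P[...,1]-40)<150),P,50): print('head',n,cv2.minEnclosingCircle(q[:,:2].astype(np.float32)),q.mean(0))
```

```text
knob 422 (410.3179626464844, -200.90606689453125) 1.557161810694521 99.68644545461854
max q7 1.4940723254942876
False
gap 15.923127524302604 [-0.5  0.6  6.7]
1.36 [-2.4 -0.7  6.5] 16.2
1.17 [-1.7 -1.5  6. ] 15.9
0.97 [-2.2 -1.8  7.5] 16.1
0.78 [-1.8 -2.6  7. ] 16.0
0.58 [-2.3 -3.2  6.4] 16.1
0.39 [-1.4 -3.6  6.5] 16.3
0.19 [-1.1 -3.9  6. ] 16.0
0.0 [-0.5 -4.6  5. ] 15.7
knob 370 (504.548095703125, -305.533447265625) -0.001071188383306776 100.70278888639004
85.7083
lid 29057 ((482.5024719238281, 39.623878479003906), 97.86761474609375) 13.622737812970627
head 584 ((482.3088684082031, 39.84016799926758), 12.882584571838379) [481.87609145  39.83968673  43.30207355]
head 307 ((666.0753784179688, 147.1385040283203), 18.803890228271484) [665.49799464 149.78769495  40.54966315]
```

Run:
```python
from h import *
over([482,308,260]); c=shot('wrist'); P=cloud(c); z=P[...,2]
print('pods in tin',len(pods(c,TIN,84,20,42)))
for n,ce,q in comps((z>45)&(z<51),P,800): (t,r)=cv2.minEnclosingCircle(q[:,:2].astype(np.float32)); print('rim',t,r); t=np.array(t) if abs(r-94)<2 else TIN
R=over([482.3,39.8,130],rad([482,308]))
print(movel([482.3,39.8,19.5],max_speed=80,guard=8)); clamp(); print('gap',read_state()['finger_gap'],read_state()['eef_pos'])
movel([482.3,39.8,150],max_speed=100)
t=(np.array(t)+TIN)/2; movel([*t,150],max_speed=120); print('gap',read_state()['finger_gap'],t)
movel([*t,66],max_speed=80); s=read_state(); print('gap',s['finger_gap'],s['ft_force'])
print(movel([*t,58.5],max_speed=25,guard=6),read_state()['eef_pos'])
open_gripper(); movel([*t,150],max_speed=100); movel([*t,260])
P=cloud(shot('wrist','w10.png')); z=P[...,2]
for n,ce,q in comps((z>49)&(z<70),P,3000):
    pl=np.linalg.lstsq(np.c_[q[:,:2],np.ones(len(q))],q[:,2],rcond=None)[0]
    print('lid',n,cv2.minEnclosingCircle(q[:,:2].astype(np.float32)),np.median(q[:,2]),'tilt',pl[:2])
print(read_state()['time']); shot('scene','s3.png')
```

```text
pods in tin 0
rim (483.1111145019531, 307.8834533691406) 93.96669006347656
False
gap 23.834164903976713 [482.33570071  39.79615273  19.77377385]
gap 24.079406585008464 [482.50555725 307.79172668]
gap 23.895208672454775 [-0.25382305  0.2255808  -1.29969117]
True [482.81134721 307.8944817   59.81426646]
lid 35483 ((483.1918640136719, 307.699462890625), 98.00308990478516) 53.610126186041214 tilt [ 3.79055931e-04 -2.59518029e-06]
99.35
```

View pics/s3.png

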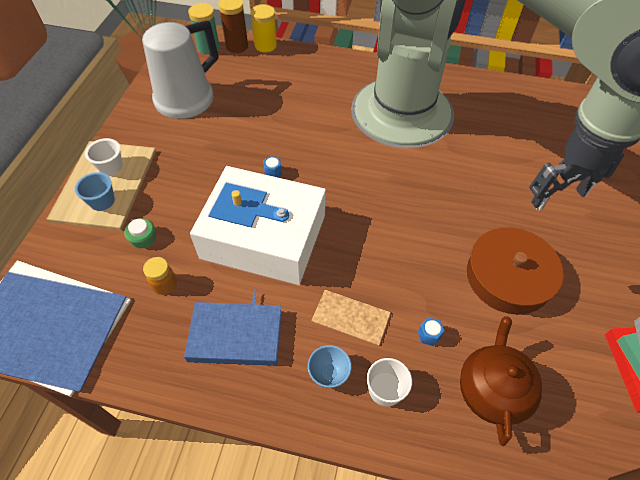

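The lid is seated level at (516,268), with the same height as at the start. The cover is shut at (246,203), the mat is empty, and the other things have not moved.

```bash
python3 -c "
from h import *
print(finish_job())"
```

```text
the job is handed in; nothing more can be done
None
```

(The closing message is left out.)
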